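# Reset the window stop to its ventilation mark

### The job

Reset the sliding-window stop on the laundry shelf: lift its clamp lever to free the carriage, slide the carriage along the rail until its pointer lines up with the tip of the pointed mark (not the round one), then press the lever fully down again to lock it there and let go. Leave the vase, the scrub pad holder and the watering can where they are.

Things in the scene. Friction and masses are not known exactly. Their poses are not given: they have to be found in the camera images.
- shelf: Narrow aluminium shelf fixed to a low window frame behind it (no higher than the board). Origin on the worktop (z 0) below the rail's centre line at mid-length; x points away from the robot, y along the rail, z up. Board top at z 70 mm; board x -20 to +130, y -380 to +380. On it along x = 0 a steel rail, 20 wide, 16 high, 460 long, carries the stop's carriage.
- bar_mid (a point): Middle of the fixed peg bar above the lever: 12 mm round, level, along shelf y (-360 to +360), at shelf x -72, z 290 mm; white pegs on it reach 13 mm below and 62 mm above its axis, 16 mm to each side. It blocks a tool pointing straight down at the lever: come from the robot's side under it, tilted about 25 to 45 degrees, fingers pointing down and away from the robot.
- carriage (a joint): Place in m of the stop's carriage along the rail, growing to shelf +y; 0 = mid-rail, travel -0.17 to +0.17. Grey plastic block 64 (x) x 70 (y) mm, z 72 to 106 mm, a black rubber buffer (24 mm round, 16 mm long) on each y side. Free, it slides with about 2 N; with the lever down friction clamps it to the rail.
- lever (a joint): Angle in rad of the carriage's clamp lever: 0 = fully down, locked (it slopes 15 degrees below level towards the robot); 0.80 = fully up (31 degrees above level). The clamp eases as it rises and is free above about 0.4. Stiff: it stays where it is left; lifting takes about 5 N at the grip point, pressing down about 4 N.
- lever_pivot (a point): Hinge of the lever, on top of the carriage between two cheeks, 120 mm above the worktop, on the rail's centre line; its axis runs along the rail (y). The lever swings upwards from the robot's side.
- lever_grip (a point): Grip point on the lever, mid-section, 75 mm from the pivot. A flat steel bar pointing from the pivot towards the robot (shelf -x): 24 mm wide along y, 14 mm thick, rounded end 105 mm from the pivot. It overhangs the shelf's front edge, free on both sides and below. Pinch its flanks along y; it can turn between the pads as it swings.
- pointer_tip (a point): Tip of the carriage's small steel pointer, at the back (+x) face of the carriage, 90 mm above the worktop, 42 mm behind the rail's centre line, at the carriage's middle in y.
- mark_pointed: Black plastic plate with a 90 degree point towards the rail, 40 mm wide (y), 70 long (x), top 18 mm above the board, fixed on the board behind the rail. Origin below the tip of the point, on the board top; axes parallel to the shelf's. The pointer lines up when both tips have the same shelf y; the tips are then 4 mm apart in x.
- mark_round: Black plastic disc, 44 mm across, top 18 mm above the board, fixed behind the rail on the other side. Not the target. Origin on the board top below the disc's edge point nearest the rail.
- vase: White ceramic vase, 76 mm across, 135 mm high, on the shelf board near one end. Origin at the centre of its foot. Leave alone.
- pad_holder: Open stainless tray with a steel scrub pad, 60 x 95 x 36 mm, on the shelf board near the other end. Origin at the centre of its underside. Leave alone.
- watering_can: Green plastic watering can, body 116 mm across, 120 mm high (handle to 162 mm), spout along its own +y to 141 mm from its axis, handle to 102 mm on -y, standing on the worktop beside the work. Origin at the centre of its underside. Leave alone.

How it is judged:
By the outcome, as a careful person would: the job done as asked, in the order asked, and still so for the second after the job is handed in, with the robot touching nothing.
It also fails if it takes over 56 s, if anything falls off the work surface, if the arm or the gripper's body presses on something with over 40 N, if the wrist force passes 120 N, or if a joint passes its speed limit or range.

### The arm

A 7-joint arm with a two-finger parallel gripper is mounted at the origin on the work surface. World frame = base frame: x ahead of the robot, y to its left, z up, the work surface at z = 0. Lengths are in m, angles in rad, forces in N, time in s.
With the tool pointing down it reaches from about 0.4 to 0.85 m from the base axis. Payload 4.5 kg.
Tool frame: the origin (TCP) lies between the finger pads, 19 mm behind the fingertips; this is the grasp point; z points along the fingers, y is the line along which they close (so a half turn about z gives the same grasp; the last joint's range is limited). The gripper opens to 88 mm and grips with 3 to 60 N. Pads are 18 mm wide; open, the fingers measure 123 mm over their backs; the gripper's body (75 mm by 187 mm) begins 45 mm behind the grasp point.
Start: joints at [-1.177, 0.689, -0.195, 1.565, 0.157, 0.902, -0.215], TCP at [0.22, 0.585, 0.257] pointing down, gripper open.
Joint ranges: [-3.01, 3.01], [-0.46, 2.08], [-1.47, 1.51], [0.13, 2.56], [-1, 4.14], [0.04, 2.09], [-2.66, 2.66]. Speed limits (rad/s): [2.57, 2.57, 3.14, 3.14, 3.14, 3.14, 3.14].

### API

Orientations are given as a unit quaternion [w, x, y, z].
In Python, from plant import monitor, cams, env, spotter gives the robot as it stands. The module is installed in compiled form; this text tells all that it offers.
- The arm moves only by the shell command python3 -m jog 'ROWS'. ROWS is JSON, one flat list of numbers, 7 for each row, row after row: the opening, from 0 (shut) to 1 (fully open), then the shift along the world's x, y, z in mm, then the turn, a rotation vector about the world's x, y, z in degrees. A call has exactly 10 rows; each row is the pose to reach, as a shift and turn from the pose commanded when the call began; what a row does not reach only later rows make up. A row lasts 1/8 s, in which the tool goes at most 62.5 mm and 10.7 degrees, less where a joint would pass 70% of its speed; a pose out of reach is approached as far as the arm can. A call with a gripper value outside its range is refused whole. The fingers move at their own pace and stop on an object; the grip force is fixed at half the most. Time passes only in rows, so rows that repeat a pose let the fingers close, or fill a call up. It gives the time, the measured TCP pose, the force, the opening and the grip force at its end, in the units of the state.
- monitor.get_obs(): the state, without advancing time (a new reading comes with each control period).
- cams.read_camera(name): name is "side" or "top"; returns (picture, depth): 400x640x3 uint8, red, green, blue; 400x640 float32, m along the optical axis (not along the pixel's ray), 0 where there is no reading.
- cams.get_calibration(name): a dict with "fx", "fy", "cx", "cy" (pixels), "R" (3x3) and "t" (3): a world point X has camera coordinates R X + t. Camera axes: x right, y down, z forward; pixel columns grow to the right and rows downward; lengths in m; the calibration is good to about 2 mm. A picture is of the moment at which its call begins. get_calibration takes no time and is no camera call.
- env.sign_off(): hands the job in; it is judged then, once.
Trained networks look in the newest picture that a camera, given by its name, has taken for a name from the list of things; names that differ only in an ending like _2 or _b are one class to them, and where a whole thing is asked for, a point or a joint stands for the part that bears it (a point fixed in the world has none). Each returns a list of dicts, best first, with "conf" (0 to 1); they miss things now and then, are a little off and sometimes report something else, mostly with a low value. They report only what shows in the picture. A call takes as long as a camera call.
- spotter.spot_in(camera, name): "bbox" ([left, top, right, bottom] in pixels, round what is visible of it).
- spotter.mark_of(camera, name): "position" ([column, row] in pixels: a listed point, or the origin of a listed thing).
The state is a dict: "clock": time; "joint_pos": joint angles; "joint_velocities": joint speeds; "joint_torque": joint torques, N m; "tool_pos": TCP position; "tcp_rot": TCP orientation; "wrist_force": force on the tool from outside, world axes, zero at the start; "moment": the same for the moment, N m; "gripper_width": finger opening in m; "finger_force": force on a finger pad.
Only numpy, scipy, OpenCV 4.12 (cv2) and the standard library are available. Lean on these libraries where they do the work, as an engineer would, in place of code of your own. Each camera call takes 0.05 s, during which the arm holds its last target. There are 200 camera calls.

## Working session

There is one attempt and no reset: what is moved stays moved. The work goes in short steps, Python scripts to look and compute and a shell command to move; the robot and the scene stay as the last step left them, time stands still between calls to the robot, and variables do not carry over. Pictures are saved under pics/ and viewed, at most 10 in all, crops included, and the job is handed in when it is done.

```bash
mkdir -p pics
cat > h.py <<'E'
from plant import monitor, cams, env, spotter
import numpy as np, cv2
np.set_printoptions(precision=4,suppress=True)
def ray(n,p):
    c=cams.get_calibration(n);R=np.array(c["R"]);t=np.array(c["t"])
    d=R.T@np.array([(p[0]-c["cx"])/c["fx"],(p[1]-c["cy"])/c["fy"],1]);return -R.T@t,d
def at_z(n,p,z):
    o,d=ray(n,p);return o+d*(z-o[2])/d[2]
def proj(n,X):
    c=cams.get_calibration(n);q=np.array(c["R"])@X+np.array(c["t"]);return [c["fx"]*q[0]/q[2]+c["cx"],c["fy"]*q[1]/q[2]+c["cy"]]
def deproj(n,p,D):
    o,d=ray(n,p);return o+d*D[int(round(p[1])),int(round(p[0]))]
def save(n,f):
    im,D=cams.read_camera(n);cv2.imwrite(f"pics/{f}.png",im[:,:,::-1]);return im,D
E
python3 - <<'E'
from h import *
zs={'bar_mid':.29,'lever_pivot':.12,'lever_grip':.1,'pointer_tip':.09,'mark_pointed':.07,'mark_round':.07,'vase':.07,'pad_holder':.07,'watering_can':0,'shelf':0}
for n in ('side','top'):
    im,D=save(n,n+'1'); np.save(n+'D',D)
    for k,z in zs.items():
        for m in spotter.mark_of(n,k)[:2]: print(n,k,np.round(m['position'],1),round(m['conf'],2),at_z(n,m['position'],z))
print(monitor.get_obs())
E
```

```text
side bar_mid [325.5 194.7] 0.56 [ 0.5411 -0.0337  0.29  ]
side lever_pivot [301.6 220.2] 0.75 [ 0.6165 -0.0606  0.12  ]
side lever_grip [297.7 248.9] 0.65 [0.5999 0.0266 0.1   ]
side lever_grip [328.2 231.8] 0.58 [ 0.5325 -0.0575  0.1   ]
side pointer_tip [287.7 222.2] 0.6 [ 0.6622 -0.0622  0.09  ]
side mark_pointed [297.6 205.8] 0.71 [ 0.6597 -0.1488  0.07  ]
side mark_round [273.  264.9] 0.66 [0.657  0.0809 0.07  ]
side mark_round [242.4 312. ] 0.54 [0.6828 0.2371 0.07  ]
side vase [305.5 169. ] 0.66 [ 0.6869 -0.3176  0.07  ]
side pad_holder [237.7 309.4] 0.68 [0.6975 0.2341 0.07  ]
side watering_can [387.4 159.8] 0.73 [ 0.4192 -0.5299  0.    ]
side shelf [301.8 247.1] 0.69 [ 0.6123 -0.0448  0.    ]
side shelf [297.4 204.7] 0.63 [ 0.6819 -0.2078  0.    ]
top bar_mid [291.6 213. ] 0.77 [ 0.548  -0.0366  0.29  ]
top bar_mid [447.4 258.8] 0.7 [ 0.4198 -0.4547  0.29  ]
top lever_pivot [301.  198.4] 0.6 [ 0.6185 -0.0587  0.12  ]
top lever_grip [303.4 223.7] 0.68 [ 0.5417 -0.0653  0.1   ]
top pointer_tip [303.9 187.9] 0.97 [ 0.6577 -0.0675  0.09  ]
top mark_pointed [328.4 186. ] 0.81 [ 0
[... 213 characters left out ...]
.5 179.8] 0.65 [0.6912 0.238  0.07  ]
top watering_can [450.2 260.1] 0.84 [ 0.4286 -0.5472  0.    ]
top shelf [297.9 206.5] 0.6 [ 0.6123 -0.0455  0.    ]
{'clock': 1.1, 'joint_pos': array([-1.1772,  0.6891, -0.1946,  1.5653,  0.1573,  0.9025, -0.2151]), 'joint_velocities': array([-0.0012, -0.0001,  0.0017, -0.    , -0.0005,  0.0001, -0.0004]), 'joint_torque': array([ -0.0008, -52.7497,  -1.2675, -15.374 ,  -0.052 ,  -0.0005,
         0.    ]), 'tool_pos': array([0.2201, 0.585 , 0.2574]), 'tcp_rot': array([0.    , 0.1789, 0.9839, 0.    ]), 'wrist_force': array([-0.7279,  0.0191, -0.038 ]), 'moment': array([ 0.0094, -0.003 , -0.0119]), 'finger_force': 0.0, 'gripper_width': 0.08798165920138562}
```

View pics/side1.png

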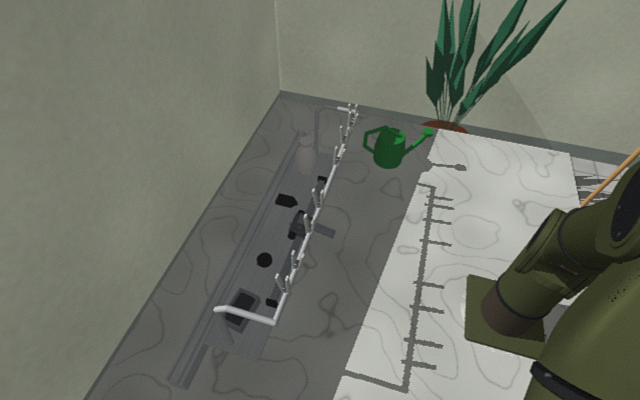

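View pics/top1.png

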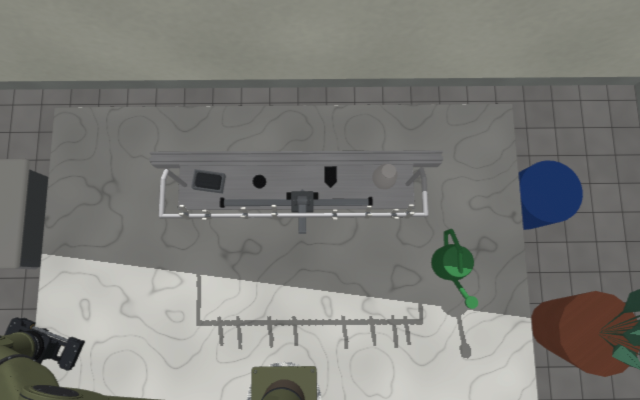

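Run:
```python
from h import *
a,b=at_z('top',(222,202.5),.086),at_z('top',(371,201.5),.086);print(a,b,(a+b)/2,np.linalg.norm(b-a))
a,b=at_z('top',(161,215),.29),at_z('top',(427,214),.29);print(a,b,(a+b)/2,b-a)
im=cv2.imread('pics/top1.png');c=im[150:245,240:380]
c=cv2.convertScaleAbs(cv2.resize(c,None,fx=5.7,fy=5.7,interpolation=cv2.INTER_CUBIC),alpha=1.8)
cv2.imwrite('pics/crop1.png',c)
print(cams.get_calibration('top'))
```

```text
[0.6136 0.1928 0.086 ] [ 0.6125 -0.2806  0.086 ] [ 0.613  -0.0439  0.086 ] 0.4733885540077912
[0.5458 0.3184 0.29  ] [ 0.5418 -0.4061  0.29  ] [ 0.5438 -0.0438  0.29  ] [-0.004  -0.7245  0.    ]
{'fx': 469.28622321644207, 'fy': 469.28622321644207, 'cx': 314.7683062051576, 'cy': 200.52518620587227, 'R': array([[-0.0102, -0.9999,  0.006 ],
       [-0.9853,  0.009 , -0.1707],
       [ 0.1706, -0.0077, -0.9853]]), 't': array([-0.0959,  0.6238,  1.4711])}
```

View pics/crop1.png

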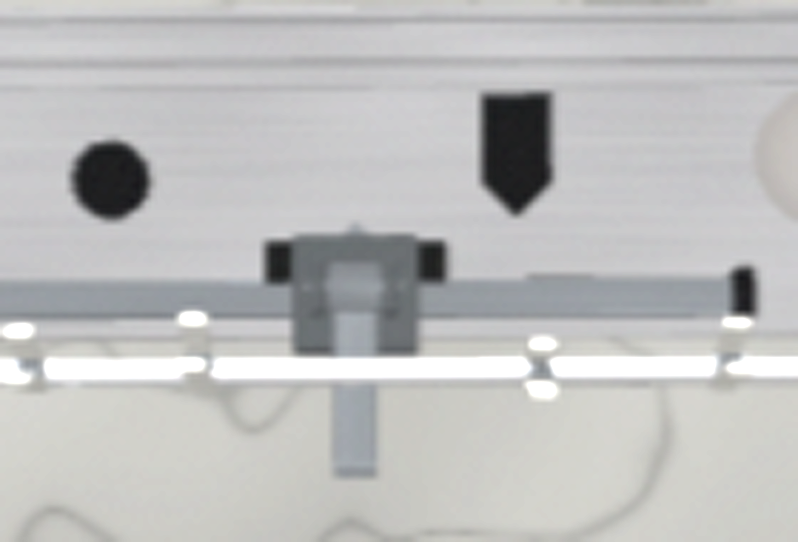

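Run:
```python
from h import *
from scipy.spatial.transform import Rotation as S
print('tip',at_z('top',(330.75,187.7),.088),'ptr',at_z('top',(302.3,189.6),.09),'carr',at_z('top',(302.4,205),.106),'lever end',at_z('top',(302.3,233),.1))
R0=S.from_quat(monitor.get_obs()['tcp_rot'],scalar_first=True)
for t in (35,40):
    s,c=np.sin(np.radians(t)),np.cos(np.radians(t))
    Rt=S.from_matrix(np.array([[-c,0,s],[0,1,0],[-s,0,-c]]))
    print(t,np.degrees((Rt*R0.inv()).as_rotvec()))
```

```text
tip [ 0.658  -0.1531  0.088 ] ptr [ 0.6522 -0.0623  0.09  ] carr [ 0.5999 -0.0627  0.106 ] lever end [ 0.5126 -0.0617  0.1   ]
35 [ -6.3003 -34.6142  19.9641]
40 [ -7.1993 -39.5578  19.764 ]
```

```bash
python3 -m jog '[1,8,-22,-1,0,-1,1, 1,22,-65,-4,-1,-4,2, 1,43,-125,-8,-1.5,-8,4, 1,65,-187,-12,-2,-12,6, 1,87,-250,-16,-3,-16,8, 1,108,-312,-20,-3.6,-20,10, 1,130,-375,-24,-4.3,-24,12, 1,152,-437,-28,-5,-28,14, 1,173,-500,-32,-5.8,-32,16, 1,190,-550,-36,-6.3,-35,18]'
```

```text
clock: 2.35
tool_pos: [0.3314, 0.1813, 0.1946]
tcp_rot: [0.198, 0.033, 0.972, -0.118]
wrist_force: [0.3, -0.8, -0.3]
gripper_width: 0.0883
finger_force: 0.0
```

```bash
cat > g.py <<'E'
from h import *
import sys
from scipy.spatial.transform import Rotation as S
o=monitor.get_obs();R0=S.from_quat(o['tcp_rot'],scalar_first=True);t=np.radians(float(sys.argv[1]));s,c=np.sin(t),np.cos(t)
Rt=S.from_matrix(np.array([[-c,0,s],[0,1,0],[-s,0,-c]]))
print(o['clock'],o['tool_pos'],'q',o['joint_pos'],'turn',np.degrees((Rt*R0.inv()).as_rotvec()),'zax',R0.as_matrix()[:,2],'v',abs(o['joint_velocities']).max(),'F',o['wrist_force'])
E
python3 -m jog '[1,20,-50,10,0,0,0, 1,40,-100,20,0,0,0, 1,50,-150,20,0,0,0, 1,60,-200,20,0,0,0, 1,60,-200,20,0,0,0, 1,60,-200,20,0,0,0, 1,60,-200,20,0,0,0, 1,60,-200,20,0,0,0, 1,60,-200,20,0,0,0, 1,60,-200,20,0,0,0]'; python3 g.py 40
```

```text
clock: 3.6
tool_pos: [0.3987, -0.0162, 0.2189]
tcp_rot: [0.195, 0.033, 0.973, -0.118]
wrist_force: [-0.4, 0.4, -0.2]
gripper_width: 0.0881
finger_force: 0.0
3.6 [ 0.3987 -0.0162  0.2189] q [ 0.4115  0.8519 -1.473   2.5592  1.4403  1.3404 -0.59  ] turn [ 11.5247 -17.2485   8.2802] zax [ 0.3716 -0.2435 -0.8959] v 0.00721773171681413 F [-0.379   0.3578 -0.1871]
```

```bash
python3 -m jog '[1,15,-10,0,1,0,1, 1,30,-20,5,3,0,2, 1,45,-30,5,5,-1,4, 1,60,-40,5,7,-1,5, 1,60,-46,5,9,-2,6, 1,60,-46,5,11.5,-2.5,8, 1,60,-46,5,11.5,-2.5,8, 1,60,-46,5,11.5,-2.5,8, 1,60,-46,5,11.5,-2.5,8, 1,60,-46,5,11.5,-2.5,8]'; python3 g.py 30
```

```text
clock: 4.85
tool_pos: [0.4587, -0.063, 0.2236]
tcp_rot: [0.219, -0.012, 0.976, -0.006]
wrist_force: [0.6, 0.1, 0.3]
gripper_width: 0.0885
finger_force: 0.0
4.85 [ 0.4587 -0.063   0.2236] q [ 0.8372  0.8793 -1.4692  2.4312  1.6578  1.0144 -0.1169] turn [ 1.0367 -4.7178 -1.1084] zax [ 0.4271 -0.0071 -0.9042] v 0.004382297751159015 F [0.5835 0.1229 0.2981]
```

```bash
python3 -m jog '[1,5,0,-10,0,-2,0, 1,10,1,-20,0,-4,0, 1,15,1,-30,1,-6,-1, 1,18,1,-40,1,-8,-1, 1,21,1,-50,1,-9.7,-1, 1,21,1,-54,1,-9.7,-1, 1,21,1,-54,1,-9.7,-1, 1,21,1,-54,1,-9.7,-1, 1,21,1,-54,1,-9.7,-1, 1,21,1,-54,1,-9.7,-1]'; python3 g.py 35
python3 - <<'E'
from h import *
im,D=save('side','s2')
c=cv2.resize(im[150:300,220:420,::-1],None,fx=4,fy=4,interpolation=cv2.INTER_CUBIC);cv2.imwrite('pics/s2c.png',c)
for k in('lever_grip','lever_pivot'):
  print(k,[(m['position'],m['conf']) for m in spotter.mark_of('side',k)[:2]])
E
```

```text
clock: 6.1
tool_pos: [0.4852, -0.0639, 0.1712]
tcp_rot: [0.299, -0.0, 0.954, -0.0]
wrist_force: [-0.5, -0.3, 0.2]
gripper_width: 0.0883
finger_force: 0.0
6.1 [ 0.4852 -0.0639  0.1712] q [ 0.7605  1.1293 -1.4725  2.5593  2.0119  1.3226 -0.3762] turn [ 0.0542 -0.259  -0.0267] zax [ 0.5699 -0.0005 -0.8217] v 0.0062307884475519765 F [-0.5047 -0.2915  0.2012]
lever_grip [([387.3, 160.2], 0.5), ([327.3, 228.9], 0.47)]
lever_pivot [([302.4, 220.4], 0.78)]
```

View pics/s2c.png

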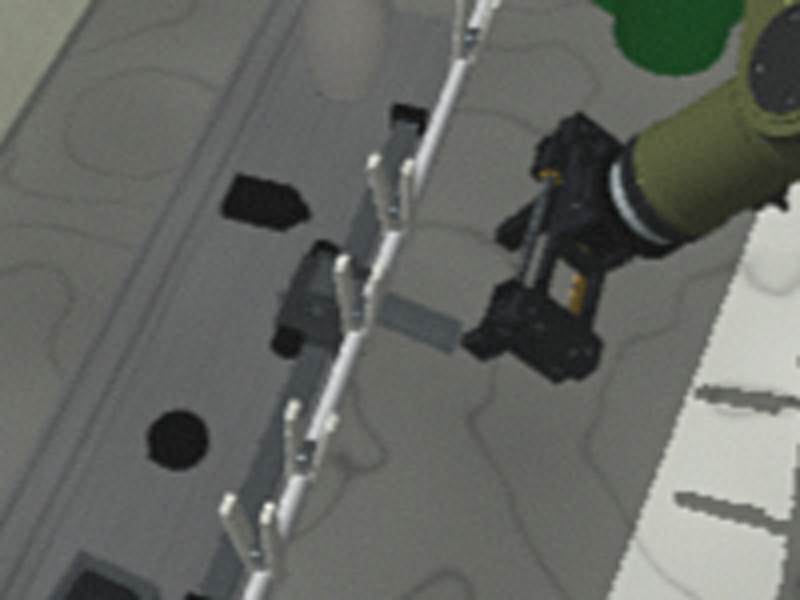

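```bash
python3 -m jog '[1,6,1,-9,0,0,0, 1,12,1,-19,0,0,0, 1,18,2,-29,0,0,0, 1,24,2,-39,0,0,0, 1,30,2,-49,0,0,0, 1,36,2,-58,0,0,0, 1,42,2,-67,0,0,0, 1,46,2,-73,0,0,0, 1,46,2,-73,0,0,0, 1,46,2,-73,0,0,0]'; python3 g.py 35
```

```text
clock: 7.5
tool_pos: [0.531, -0.0617, 0.0981]
tcp_rot: [0.298, -0.0, 0.954, -0.0]
wrist_force: [0.1, -0.6, 1.0]
gripper_width: 0.0878
finger_force: 0.0
7.5 [ 0.531  -0.0617  0.0981] q [ 0.7266  1.3154 -1.3516  2.4498  2.1872  1.3658 -0.2928] turn [ 0.0266 -0.2725 -0.0457] zax [ 0.5697  0.0001 -0.8219] v 0.003987018982890715 F [ 0.1337 -0.5742  1.0499]
```

```bash
python3 -m jog '[0.6,0,0,0,0,0,0, 0.4,0,0,0,0,0,0, 0.2,0,0,0,0,0,0, 0,0,0,0,0,0,0, 0,0,0,0,0,0,0, 0,0,0,0,0,0,0, 0,0,0,0,0,0,0, 0,0,0,0,0,0,0, 0,0,0,0,0,0,0, 0,0,0,0,0,0,0]'; python3 g.py 35
```

```text
clock: 8.75
tool_pos: [0.5311, -0.0623, 0.0977]
tcp_rot: [0.298, -0.0, 0.954, -0.001]
wrist_force: [-0.3, -2.5, 0.5]
gripper_width: 0.0234
finger_force: 30.0
8.75 [ 0.5311 -0.0623  0.0977] q [ 0.7268  1.3156 -1.3509  2.4493  2.1871  1.3664 -0.2928] turn [ 0.0785 -0.2982  0.0207] zax [ 0.5693 -0.0013 -0.8221] v 0.0017265679675569556 F [-0.2919 -2.5491  0.4513]
```

```bash
python3 -m jog '[0,-1.6,0,7.2,0,0,0, 0,-2.6,0,14.6,0,0,0, 0,-2.9,0,22,0,0,0, 0,-2.6,0,29.4,0,0,0, 0,-1.6,0,36.8,0,0,0, 0,0,0,44,0,0,0, 0,2.2,0,51,0,0,0, 0,4.4,0,56.6,0,0,0, 0,7,0,62,0,0,0, 0,7,0,62,0,0,0]'; python3 g.py 35
python3 - <<'E'
from h import *
im,D=save('side','s3')
c=cv2.resize(im[150:300,220:420,::-1],None,fx=4,fy=4,interpolation=cv2.INTER_CUBIC);cv2.imwrite('pics/s3c.png',c)
E
```

```text
clock: 10.0
tool_pos: [0.5373, -0.0615, 0.1603]
tcp_rot: [0.298, -0.001, 0.955, 0.0]
wrist_force: [-6.9, -1.7, -2.6]
gripper_width: 0.0238
finger_force: 30.0
10.0 [ 0.5373 -0.0615  0.1603] q [ 0.7554  1.1505 -1.4039  2.4123  2.0422  1.2376 -0.2553] turn [ 0.0345 -0.3224 -0.1291] zax [ 0.569   0.0008 -0.8224] v 0.008300607819478395 F [-6.936  -1.7464 -2.5538]
```

View pics/s3c.png

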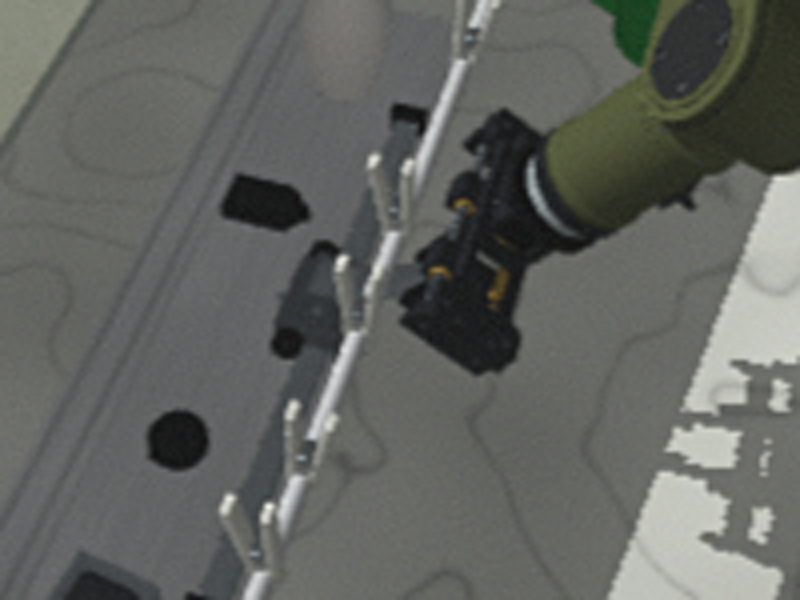

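```bash
python3 -m jog '[0,0,-5,0,0,0,0, 0,0,-15,0,0,0,0, 0,0,-26,0,0,0,0, 0,0,-38,0,0,0,0, 0,0,-50,0,0,0,0, 0,0,-62,0,0,0,0, 0,0,-74,0,0,0,0, 0,0,-84,0,0,0,0, 0,0,-90,0,0,0,0, 0,0,-90,0,0,0,0]'; python3 g.py 35
cat > m.py <<'E'
from h import *
import sys
im,D=save('top',sys.argv[1])
for k,z in(('pointer_tip',.09),('mark_pointed',.07)):
  for m in spotter.mark_of('top',k)[:1]: print(k,m['position'],m['conf'],at_z('top',m['position'],z))
c=cv2.convertScaleAbs(cv2.resize(im[160:230,280:380,::-1],None,fx=8,fy=8,interpolation=cv2.INTER_CUBIC),alpha=1.8);cv2.imwrite(f'pics/{sys.argv[1]}c.png',c)
E
python3 m.py t4
```

```text
clock: 11.3
tool_pos: [0.537, -0.1512, 0.1603]
tcp_rot: [0.298, -0.002, 0.954, 0.0]
wrist_force: [-9.0, -0.4, -1.3]
gripper_width: 0.0237
finger_force: 30.0
11.3 [ 0.537  -0.1512  0.1603] q [ 0.9894  1.1451 -1.3759  2.3402  2.0541  1.051  -0.0106] turn [ 0.0238 -0.2996 -0.1728] zax [ 0.5693  0.0014 -0.8221] v 0.01031050592400793 F [-9.0351 -0.3821 -1.261 ]
pointer_tip [330.4, 190.3] 0.57 [ 0.6492 -0.1518  0.09  ]
mark_pointed [327.8, 184.4] 0.82 [ 0.6726 -0.1445  0.07  ]
```

View pics/t4c.png

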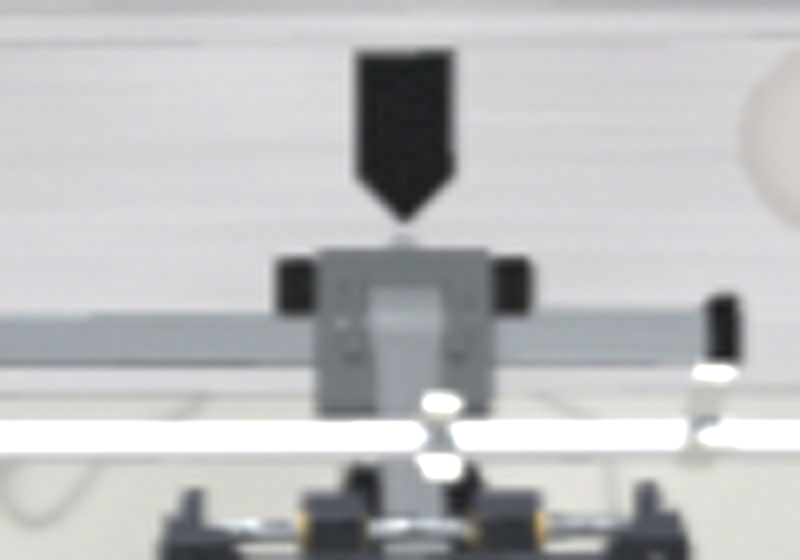

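```bash
cat > e.py <<'E'
from h import *
import sys
im=cv2.imread(f'pics/{sys.argv[1]}.png').astype(float).mean(2)
f=160
def edges(r,lo,hi,sign):
    x=np.arange(lo,hi,.02);v=np.interp(x,np.arange(640),im[r]);lvl=(v.max()+v.min())/2
    i=np.where(np.diff(np.sign(v-lvl)))[0];return x[i[0]],x[i[-1]]
Y=[];
for r in range(168,181):
    a,b=edges(r,320,341,0);Y.append(at_z('top',((a+b)/2,r),.088)[:2])
Y=np.array(Y);print('plate x,y',Y.mean(0),Y[:,1].std(),'slope',np.polyfit(Y[:,0],Y[:,1],1)[0])
B=[]
for r in range(193,199): # buffers outer ends, z~.089
    a,b=edges(r,308,353,0);B.append(at_z('top',((a+b)/2,r),.089)[:2])
print('buffers',np.array(B))
for r in(188,189,190):
    w=im[r,324:338];print(r,np.round(w))
for r in(186,187): print(r,np.round(im[r,324:338]))
for r in range(200,211):
    a,b=edges(r,315,346,0);
E
python3 e.py t4
```

```text
plate x,y [ 0.7028 -0.1518] 0.00016588970674580032 slope -0.010399120629007389
buffers [[ 0.6406 -0.1505]
 [ 0.6374 -0.1506]
 [ 0.6341 -0.1506]
 [ 0.6309 -0.1505]
 [ 0.6277 -0.1503]
 [ 0.6244 -0.1501]]
188 [117. 117. 117. 117. 116. 112. 109. 112. 115. 117. 117. 117. 117. 117.]
189 [117. 118. 118. 117. 115. 105. 101. 107. 114. 117. 117. 117. 117. 117.]
190 [115. 114. 115. 114. 103.  93.  91.  94. 105. 113. 115. 114. 114. 115.]
186 [121. 120. 120. 114.  87.  49.  25.  39.  82. 110. 119. 120. 120. 120.]
187 [118. 118. 118. 118. 112.  85.  59.  82. 107. 117. 118. 118. 118. 118.]
```

```bash
python3 -m jog '[0,0,-0.4,0,0,0,0, 0,-3,-0.4,-5.4,0,0,0, 0,-5,-0.4,-11,0,0,0, 0,-7,-0.4,-18,0,0,0, 0,-9,-0.4,-25.2,0,0,0, 0,-10,-0.4,-32.6,0,0,0, 0,-10,-0.4,-40,0,0,0, 0,-9.8,-0.4,-47.4,0,0,0, 0,-8.8,-0.4,-54.8,0,0,0, 0,-7,-0.4,-62,0,0,0]'; python3 g.py 35;python3 m.py t5; python3 e.py t5
```

```text
clock: 12.7
tool_pos: [0.5337, -0.1512, 0.1011]
tcp_rot: [0.303, -0.002, 0.953, 0.0]
wrist_force: [-4.8, -1.2, 5.2]
gripper_width: 0.0237
finger_force: 30.0
12.7 [ 0.5337 -0.1512  0.1011] q [ 0.966   1.2888 -1.3175  2.3722  2.2161  1.1477 -0.0599] turn [ 0.0272  0.2272 -0.1879] zax [ 0.5768  0.0015 -0.8169] v 0.13243727660087304 F [-4.7994 -1.2451  5.2072]
pointer_tip [328.0, 190.6] 0.84 [ 0.6483 -0.1441  0.09  ]
mark_pointed [328.3, 186.0] 0.77 [ 0.6673 -0.1461  0.07  ]
plate x,y [ 0.7028 -0.1518] 0.0001743594733001293 slope -0.010508618290141568
buffers [[ 0.6406 -0.1505]
 [ 0.6374 -0.1506]
 [ 0.6341 -0.1505]
 [ 0.6309 -0.1504]
 [ 0.6277 -0.1503]
 [ 0.6244 -0.1501]]
188 [117. 116. 117. 116. 116. 111. 108. 112. 115. 117. 117. 116. 117. 117.]
189 [117. 117. 117. 116. 114. 104. 101. 107. 114. 116. 117. 117. 118. 117.]
190 [114. 114. 115. 113. 103.  93.  91.  93. 104. 113. 114. 115. 114. 114.]
186 [120. 121. 120. 115.  86.  49.  25.  39.  82. 108. 119. 120. 120. 120.]
187 [118. 118. 118. 118. 112.  85.  59.  81. 107. 116. 118. 118. 118. 118.]
```

```bash
python3 -m jog '[0,0,0,-1,0,0,0, 0,0,0,-3,0,0,0, 0,0,0,-5,0,0,0, 0,0,0,-6,0,0,0, 0,0,0,-6,0,0,0, 0,0,0,-6,0,0,0, 0,0,0,-6,0,0,0, 0,0,0,-6,0,0,0, 0,0,0,-6,0,0,0, 0,0,0,-6,0,0,0]'; python3 g.py 35
```

```text
clock: 14.1
tool_pos: [0.5344, -0.1511, 0.0983]
tcp_rot: [0.305, -0.002, 0.952, -0.0]
wrist_force: [-14.0, -3.9, 25.7]
gripper_width: 0.0236
finger_force: 30.0
14.1 [ 0.5344 -0.1511  0.0983] q [ 0.9653  1.2994 -1.3156  2.3746  2.2311  1.1566 -0.0615] turn [ 0.1062  0.5613 -0.2635] zax [ 0.5816  0.0011 -0.8135] v 0.0014045999063219284 F [-14.0322  -3.8767  25.6612]
```

```bash
python3 -m jog '[0,0,0,3,0,0,0, 0.3,0,0,4,0,0,0, 0.6,0,0,4,0,0,0, 1,0,0,4,0,0,0, 1,0,0,4,0,0,0, 1,0,0,4,0,0,0, 1,0,0,4,0,0,0, 1,0,0,4,0,0,0, 1,0,0,4,0,0,0, 1,0,0,4,0,0,0]'; python3 -m jog '[1,-4,0,6,0,0,0, 1,-9,0,14,0,0,0, 1,-16,0,25,0,0,0, 1,-23,0,35,0,0,0, 1,-30,0,45,0,0,0, 1,-38,0,56,0,0,0, 1,-45,0,67,0,0,0, 1,-52,0,77,0,0,0, 1,-52,0,77,0,0,0, 1,-52,0,77,0,0,0]';python3 g.py 35; python3 m.py t6; python3 e.py t6
python3 - <<'E'
from h import *
im,D=save('side','s6')
c=cv2.resize(im[150:300,220:420,::-1],None,fx=4,fy=4,interpolation=cv2.INTER_CUBIC);cv2.imwrite('pics/s6c.png',c)
E
```

```text
clock: 15.35
tool_pos: [0.5311, -0.1522, 0.0958]
tcp_rot: [0.298, -0.0, 0.954, -0.0]
wrist_force: [0.6, -0.3, 0.2]
gripper_width: 0.0881
finger_force: 0.0
clock: 16.6
tool_pos: [0.4792, -0.1524, 0.1727]
tcp_rot: [0.298, -0.0, 0.954, -0.0]
wrist_force: [-0.7, -0.5, -0.4]
gripper_width: 0.0881
finger_force: 0.0
16.6 [ 0.4792 -0.1524  0.1727] q [ 1.0352  1.0924 -1.4003  2.4865  2.0766  1.0721 -0.1264] turn [ 0.0363 -0.295  -0.0029] zax [ 0.5694 -0.0005 -0.8221] v 0.00938753217160199 F [-0.7031 -0.4554 -0.4377]
mark_pointed [330.0, 185.0] 0.8 [ 0.6705 -0.1516  0.07  ]
plate x,y [ 0.7028 -0.1518] 0.00018011606633647496 slope -0.010508378976692814
buffers [[ 0.6406 -0.1505]
 [ 0.6374 -0.1506]
 [ 0.6341 -0.1505]
 [ 0.6309 -0.1505]
 [ 0.6277 -0.1504]
 [ 0.6244 -0.1502]]
188 [116. 116. 116. 116. 116. 111. 108. 110. 114. 116. 116. 116. 116. 116.]
189 [117. 117. 117. 116. 114. 104. 101. 106. 113. 116. 116. 117. 117. 117.]
190 [114. 114. 114. 113. 102.  93.  91.  93. 105. 112. 114. 114. 114. 114.]
186 [120. 120. 119. 114.  86.  49.  26.  39.  81. 109. 118. 119. 120. 119.]
187 [117. 117. 118. 117. 111.  84.  59.  81. 107. 115. 117. 117. 118. 118.]
```

View pics/t6c.png

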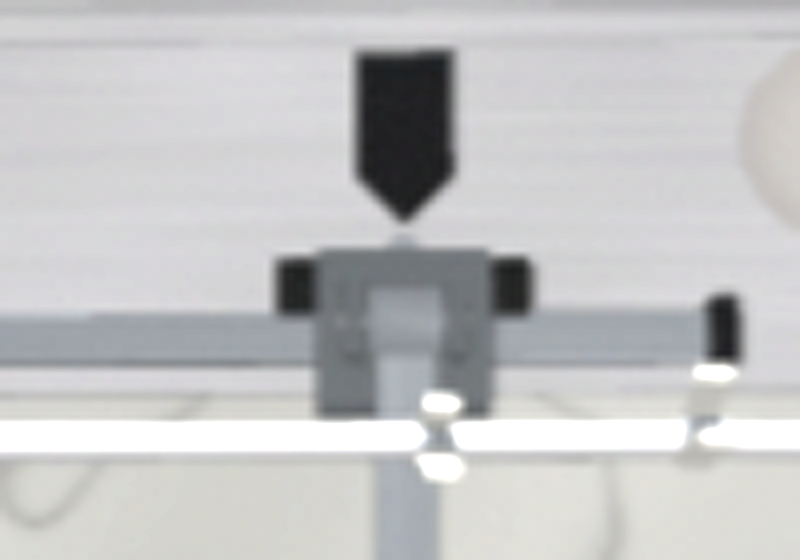

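View pics/s6c.png

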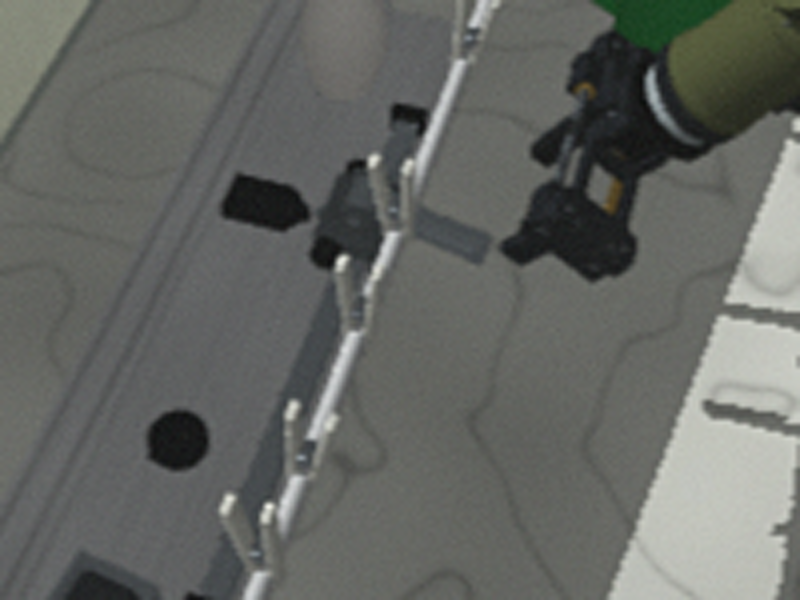

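Run:
```python
from h import *
D0=np.load('topD.npy');im,D=cams.read_camera('top')
for A,c in((D0,302),(D,330)):
    P=np.array([np.median([deproj('top',(cc,r),A) for cc in(c-1,c,c+1)],axis=0) for r in range(220,231)])
    s=np.polyfit(P[:,0],P[:,2],1);print(np.degrees(np.arctan(s[0])),np.polyval(s,.54))
```

```text
13.621383497253968 0.10648822651105769
16.658129445074536 0.10784726449913644
```

```bash
python3 -c "
from plant import env
print(env.sign_off())"
```

```text
the job is handed in; nothing more can be done
None
```

The carriage is locked with its pointer within about 0.5 mm of the pointed mark's tip, the lever was pressed to its stop and released, and the job was handed in at about 17 s; joint 3 read up to 0.003 rad past its listed −1.47 limit during the approach, and I don't know if that counts against it.

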